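Change the covers of the temple censer

TASK

Change the censer's covers: lift off the iron cover, hook its crook over the brass rail in the rail's open stretch, at least 8 cm short of the stop collar, slide it along until it comes up against the collar, and leave it hanging there. Then bring the pierced copper smoke cover across, disturb nothing else on the shelf, and hold it still above the open censer, level and centred, its two tabs over the two notches of the lip and its underside about a centimetre above the lip, never touching the censer. Finish while still holding it there: I want to look at the fit all round before it goes down.

Things in the scene. Friction and masses are not known exactly. Their poses are not given: they have to be found in the camera images.
- censer: The censer: cast-iron kettle-shaped pot on three feet, fixed, 146 mm across the belly, 99 mm high, round mouth 80 mm across. Origin: on its axis at table level, z up. On its own +x and -x sides are two ring lugs (reaching 90 mm from the axis, 50 to 75 mm up) and, above them, the two notches of the lip.
- censer_rim (a point): Centre of the censer's flat rim (112 mm across, 95 mm above the censer's origin; axes as the censer's). Round its edge stands a raised lip 5 mm thick and 4 mm high, 102 mm across inside, cut by two notches about 22 mm wide on the +x and -x sides.
- cover: The iron cover, at the start on the censer's rim inside the lip, 0.25 to 0.4 kg: plate 94 mm across, 5 mm thick, with a boss 68 mm across, 4 mm deep below. Origin: centre of the plate's underside, z up. On top a crook and a knob. With its crook over a rail it hangs level by itself.
- cover_crook (a point): In the crook's peak, 50 mm above the cover's origin: on the rail's centre line when seated. Crook of strap 12 mm wide (along the cover's y): a stem at x -13 to -18 mm rises to a peaked roof over the axis; a short tip hangs at x +13 to +18, ending 36 mm up. The rail enters from the +x side between plate top (5 mm up) and tip, then sits in the peak.
- cover_knob (a point): Grip of the iron cover, 88 mm above its origin: middle of an upright round wooden knob on the axis above the crook, 22 mm in diameter, 67 to 107 mm above the origin. Grip from above, any yaw.
- smoke_cover: The smoke cover: pierced copper dome 90 mm across, 43 mm high, 0.16 to 0.25 kg, standing on the shelf at the start. Origin: centre of its underside, z up. Two flat tabs 12 mm wide and 4 mm thick stick out at its lower edge on its own +x and -x sides, 120 mm over both.
- smoke_knob (a point): Grip of the smoke cover, 69 mm above its origin: middle of an upright round wooden knob on the axis, 22 mm in diameter, 50 to 88 mm above the origin. Grip from above, any yaw.
- rail: The brass rail, fixed: bar 10 mm in diameter, 400 mm long along the rail's own y, centre line 165 mm above the origin, a post at each end (y -200 and +200 mm, ball of radius 10 mm on top). Origin: at table level under the bar's middle, z up, +x away from the robot.
- collar: The stop collar: brass ring clamped on the rail in its +y half, 18 mm in diameter, 10 mm wide along y. Origin: its centre, on the rail's centre line; axes as the rail's. With the crook pushed against it from the -y side, cover_crook lies 11 mm before this origin.
- lacquer_box: Bystander: closed worn lacquered wooden box, 114 x 79 mm, 56 mm high; loose. Origin: centre of its underside.
- saucers: Bystander: nested stack of three unglazed clay saucers, 100 mm across, 36 mm high; loose. Origin: centre of its underside.
- cone_mould: Bystander: copper cone mould, 60 mm across the foot, tapering to a wooden cap, 72 mm high; loose. Origin: centre of its underside.
- incense_jar: Bystander: glazed incense jar with a wooden lid, 74 mm across, 98 mm high; loose. Origin: centre of its underside.
- candlestick: Bystander: brass candlestick, foot and drip pan 70 and 48 mm across, 118 mm high; loose. Origin: centre of its underside.
- bell_bowl: Bystander: brass bowl-shaped bell, 84 mm across, 52 mm high; loose. Origin: centre of its underside.
- ash_spoon: Bystander: ash spoon lying flat, 170 mm long; loose. Origin: middle of its underside.
Not all that is in view belongs to the job. What is shaped like the smoke_cover but purple or turquoise is not meant.

How it is judged:
On the way, in this order (a step that is already met when the one before it is completed fails the run):
1. the iron cover's crook is over the rail, still well short of the collar (6 cm or more) (x of cover_crook in the frame of rail between -0.01 and 0.01 m and z of cover_crook in the frame of rail between 0.157 and 0.175 m and y of cover_crook in the frame of collar below -0.06 m), for 0.1 s.
2. the iron cover has been slid up to the collar (gap under 12 mm) and hangs there by itself, let go (x of cover_crook in the frame of rail between -0.01 and 0.01 m and z of cover_crook in the frame of rail between 0.157 and 0.175 m and y of cover_crook in the frame of collar between -0.023 and -0.006 m and contact force between the fingers and cover below 0.05 N and linear speed of cover below 0.05 m/s and angle between cover's own z axis and vertical below 0.2 rad and contact force between cover and rail above 0.5 N), for 0.2 s.
At the end, for the whole second after the job is handed in: The iron cover hangs level by its crook, untouched, within 12 mm of the collar; the smoke cover is held still by the fingers, 3 to 19 mm above the censer's lip, within 6 mm of its axis, tabs within 0.12 rad of the notches, tilt under 0.09 rad, touching nothing but the fingers (all of step 2 and horizontal distance between smoke_cover and censer below 0.006 m and angle between the x axis of smoke_cover and the x axis of censer, either way round below 0.12 rad and z of smoke_cover in the frame of censer between 0.102 and 0.118 m and angle between smoke_cover's own z axis and vertical below 0.09 rad and linear speed of smoke_cover below 0.02 m/s and contact force between the fingers and smoke_cover above 1 N and contact force between smoke_cover and censer below 0.05 N); the arm keeps its last pose, push and grip.
It fails at once if the smoke cover touches the censer (contact force between smoke_cover and censer above 0.3 N).
It fails at once if a bystander is pushed more than 20 mm from its place or knocked over (distance of any of lacquer_box, saucers, cone_mould, incense_jar, candlestick, bell_bowl, ash_spoon from where it was at the start of the episode above 0.02 m or angle between any of lacquer_box, saucers, cone_mould, incense_jar, candlestick, bell_bowl, ash_spoon's own z axis and vertical above 0.5 rad).
It also fails if it takes over 61 s, if anything falls off the work surface, if the arm or the gripper's body presses on something with over 40 N, if the wrist force passes 120 N, or if a joint passes its speed limit or range.

ROBOT

A 7-joint arm with a two-finger parallel gripper is mounted at the origin on the work surface. World frame = base frame: x ahead of the robot, y to its left, z up, the work surface at z = 0. Lengths are in m, angles in rad, forces in N, time in s.
With the tool pointing down it reaches from about 0.425 to 0.95 m from the base axis. Payload 4.7 kg.
Tool frame: the origin (TCP) lies between the finger pads; the fingertips stand 25 mm ahead of it and the grasp point (between the pads) lies 6 mm ahead of it; z points along the fingers, y is the line along which they close (so a half turn about z gives the same grasp; the last joint's range is limited). The gripper opens to 85 mm and grips with 20 to 120 N. Pads are 22 mm wide; open, the fingers measure 114 mm over their backs; the gripper's body (76 mm by 85 mm) begins 54 mm behind the grasp point. The pads swing forward as they close: fully open they stand 13 mm farther back than shut.
Start: joints at [1.262, 0.469, -0.049, 1.532, 0.024, 1.141, -0.082], TCP at [0.186, -0.649, 0.256] pointing down, gripper open.
Joint ranges: [-2.59, 2.59], [-0.33, 1.99], [-1.39, 1.29], [0.1, 2.45], [-1.04, 4.18], [0.21, 1.99], [-2.66, 2.66]. Speed limits (rad/s): [2.57, 2.57, 3.14, 3.14, 3.14, 3.14, 3.14].

INTERFACE

Orientations are given as a 3x3 rotation matrix whose columns are the frame's x, y, z axes.
In Python, from rig import * gives the robot as it stands. Calls block until the motion is done:
- movep(position, orientation): joint-space move of the TCP to a pose.
- move_l(position, attitude=None, feed=0.15, until_force=None): straight line of the TCP; attitude=None keeps the orientation; feed is the mean speed in m/s. With until_force (N) it stops when the force on the tool has changed by that much, and returns True; else False.
- move_joints(angles): joint-space move.
- command_gripper(opening, newtons=None): finger opening in m; newtons is the grip in N (None keeps the last); returns when the fingers have stopped.
- sleep(seconds).
- inverse_kinematics(position, orientation): joint angles nearest the present ones, or None.
- sense(): the state.
- camera(name): name is "scene" or "top"; returns (picture, depth): 480x640x3 uint8, red, green, blue; 480x640 float32, m along the optical axis (not along the pixel's ray), 0 where there is no reading.
- camera_params(name): a dict with "K" (3x3 intrinsics, pixels), "dist" ([k1, k2, p1, p2, k3] as OpenCV has them; the pictures are not rectified), "position" and "rotation" of the camera in the world. Camera axes: x right, y down, z forward; pixel columns grow to the right and rows downward; lengths in m; the calibration is good to about 2 mm. A picture is of the moment at which its call begins. camera_params takes no time and is no camera call.
A pose or a line that the arm cannot do raises Unreachable and nothing moves.
- finish_job(): hands the job in; it is judged then, once.
The state is a dict: "time_s": time; "joint_pos": joint angles; "qd": joint speeds; "joint_efforts": joint torques, N m; "position": TCP position; "tcp_rot": TCP orientation; "wrist_force": force on the tool from outside, world axes, zero at the start; "ft_torque": the same for the moment, N m; "finger_gap": finger opening in m; "gripper_force": force on a finger pad.
Only numpy, scipy, OpenCV 4.12 (cv2) and the standard library are available. Lean on these libraries where they do the work, as an engineer would, in place of code of your own. Each camera call takes 0.05 s, during which the arm holds its last target. There are 200 camera calls.

## Working session

There is one attempt and no reset: what is moved stays moved. The work goes in short steps, each a Python script; the robot and the scene stay as the last script left them, time stands still between calls to the robot, and variables do not carry over. Pictures are saved under pics/ and viewed, at most 13 in all, crops included, and the job is handed in when it is done.

```bash
ls; mkdir -p pics
python3 - <<'E'
from rig import *
import cv2,numpy as np
for n in("scene","top"):
    p,d=camera(n); cv2.imwrite(f"pics/{n}0.png",p[:,:,::-1]); np.savez(f"{n}0.npz",p=p,d=d)
    c=camera_params(n); print(n,c, (d>0).mean())
s=sense(); print(s["time_s"],s["position"],s["tcp_rot"],s["wrist_force"])
E
```

```text
pics
scene {'K': array([[473.36093528,   0.        , 321.46816302],
       [  0.        , 473.36093528, 239.24169761],
       [  0.        ,   0.        ,   1.        ]]), 'dist': array([-0.06227312,  0.        ,  0.        ,  0.        ,  0.        ]), 'position': array([1.29246731, 0.28815468, 0.74971387]), 'rotation': array([[-0.44702436,  0.52985404, -0.7207107 ],
       [ 0.8944336 ,  0.25344807, -0.36844621],
       [-0.01255998, -0.8093323 , -0.58721672]])} 0.9875911458333333
top {'K': array([[531.0099003 ,   0.        , 315.00037439],
       [  0.        , 531.0099003 , 244.48649487],
       [  0.        ,   0.        ,   1.        ]]), 'dist': array([-0.11766148,  0.        ,  0.        ,  0.        ,  0.        ]), 'position': array([ 0.2487241 , -0.11581906,  1.64018937]), 'rotation': array([[ 0.00134859, -0.98143673,  0.19178145],
       [-0.99998949, -0.00216381, -0.0040414 ],
       [ 0.00438136, -0.19177398, -0.98142934]])} 0.9958268229166667
0.1 [ 0.18629216 -0.64828497  0.25536745] [[ 9.61095201e-01  2.76216711e-01 -5.86342426e-04]
 [ 2.76217316e-01 -9.61093717e-01  1.69137025e-03]
 [-9.63452946e-05 -1.78752576e-03 -9.99998398e-01]] [-0.15352468 -0.35945874 -0.00112727]
```

View pics/scene0.png

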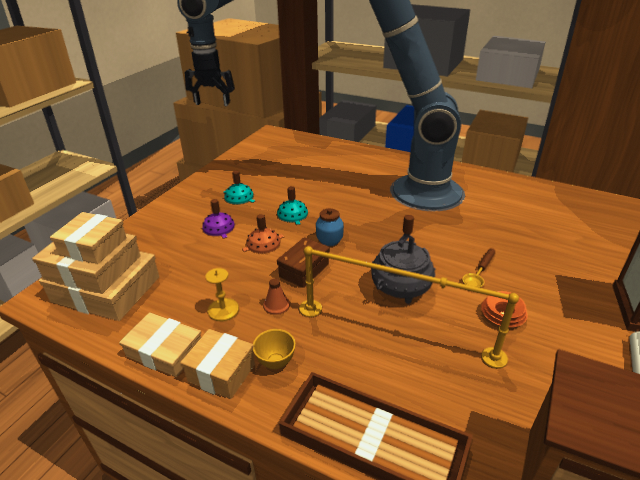

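View pics/top0.png

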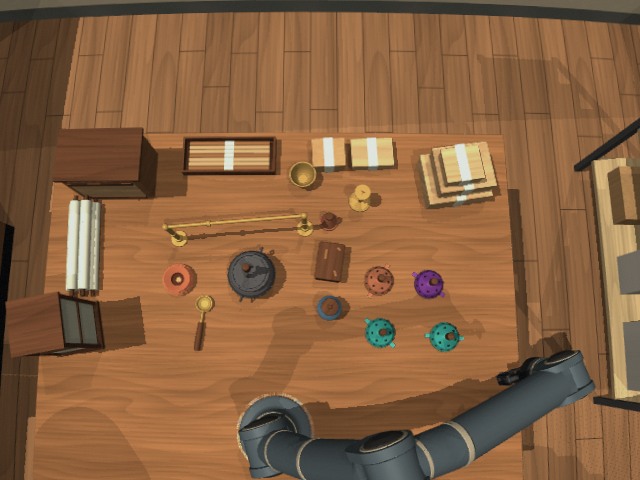

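The copper cover is at about (379,280) in the top picture and (264,235) in scene. The censer is at (250,273) top and (403,265) scene. The rail runs (168,228)–(305,217) top, with a thicker spot near (208,224). Next I'll take enlarged crops and a point cloud.

```bash
cat > h.py <<'E'
import numpy as np,cv2
from rig import *
def cloud(n,d):
    c=camera_params(n);v,u=np.mgrid[0:480,0:640]
    r=cv2.undistortPoints(np.stack([u,v],-1).reshape(-1,1,2).astype(float),c["K"],c["dist"]).reshape(480,640,2)
    P=np.dstack([r*d[...,None],d])
    return P@c["rotation"].T+c["position"]
def ray(n,uv):
    c=camera_params(n);r=cv2.undistortPoints(np.array(uv,float).reshape(-1,1,2),c["K"],c["dist"]).reshape(-1,2)
    return c["position"],np.c_[r,np.ones(len(r))]@c["rotation"].T
def onz(n,uv,z):
    o,r=ray(n,uv);return o+r*((z-o[2])/r[:,2])[:,None]
def pix(n,P):
    c=camera_params(n);R=c["rotation"].T
    return cv2.projectPoints(np.array(P,float).reshape(-1,3),cv2.Rodrigues(R)[0],-R@c["position"],c["K"],c["dist"])[0].reshape(-1,2)
def circ(P):
    A=np.c_[2*P,np.ones(len(P))];s=np.linalg.lstsq(A,(P**2).sum(1),rcond=None)[0]
    return s[:2],np.sqrt(s[2]+s[0]**2+s[1]**2)
E
python3 - <<'E'
from h import *
T=np.load("top0.npz");S=np.load("scene0.npz")
def crop(p,x,y,w,h,k): return cv2.resize(p[y:y+h,x:x+w,::-1],None,fx=k,fy=k,interpolation=cv2.INTER_CUBIC)
a=crop(S['p'],290,195,240,180,3.3333); cv2.imwrite("pics/a.png",a)
b=np.hstack([crop(T['p'],160,205,160,100,5)]); c=np.hstack([crop(T['p'],355,255,50,50,4),crop(S['p'],235,205,60,50,4),crop(T['p'],220,240,60,50,4)])
c=cv2.copyMakeBorder(c[:200] if 0 else c[:, :800],0,0,0,max(0,800-c.shape[1]),cv2.BORDER_CONSTANT) if 1 else c
b=cv2.resize(b,(640,400)); b=cv2.copyMakeBorder(b,0,0,0,160,cv2.BORDER_CONSTANT)
cv2.imwrite("pics/b.png",np.vstack([b,c]))
for n,D in(("top",T),("scene",S)):
    W=cloud(n,D['d']); W.dump(n+"W.npy")
    for nm,uv in {"top":dict(knob=(379,279),cens=(250,270),railL=(170,228),railR=(304,217),mid=(250,221),tab=(300,300)),"scene":dict(smk=(262,222),railL=(308,250),railR=(512,298),knob=(408,225),mid=(400,271))}[n].items():
        print(n,nm,W[uv[1],uv[0]].round(4))
E
```

```text
top knob [ 0.4489 -0.3113  0.0867]
top cens [0.4625 0.0597 0.1725]
top railL [0.5912 0.3028 0.1348]
top railR [ 0.6162 -0.0904  0.1683]
top mid [0.6054 0.0643 0.1634]
top tab [ 0.3943 -0.0765  0.0016]
scene smk [ 0.4652 -0.3049  0.0769]
scene railL [ 0.6281 -0.0824  0.1719]
scene railR [0.5951 0.3111 0.171 ]
scene knob [0.4783 0.0771 0.1876]
scene mid [0.6068 0.1051 0.1685]
```

View pics/a.png

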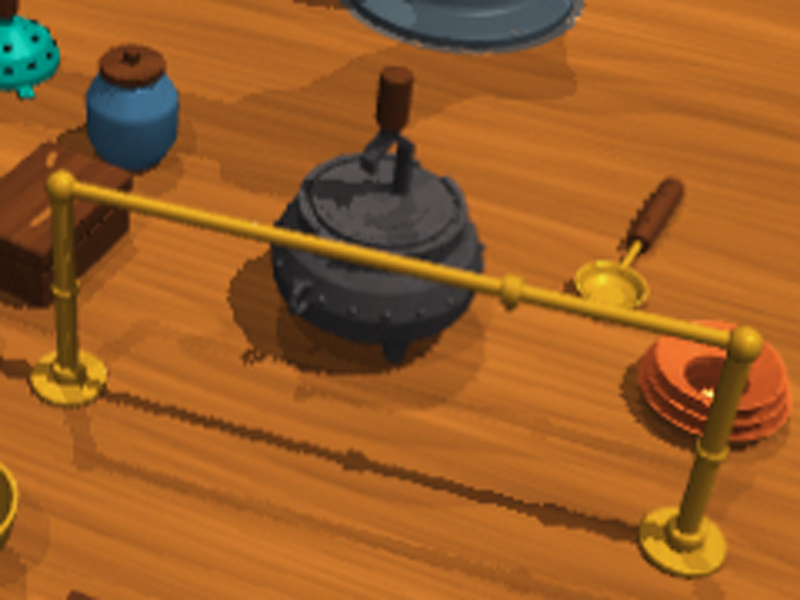

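View pics/b.png

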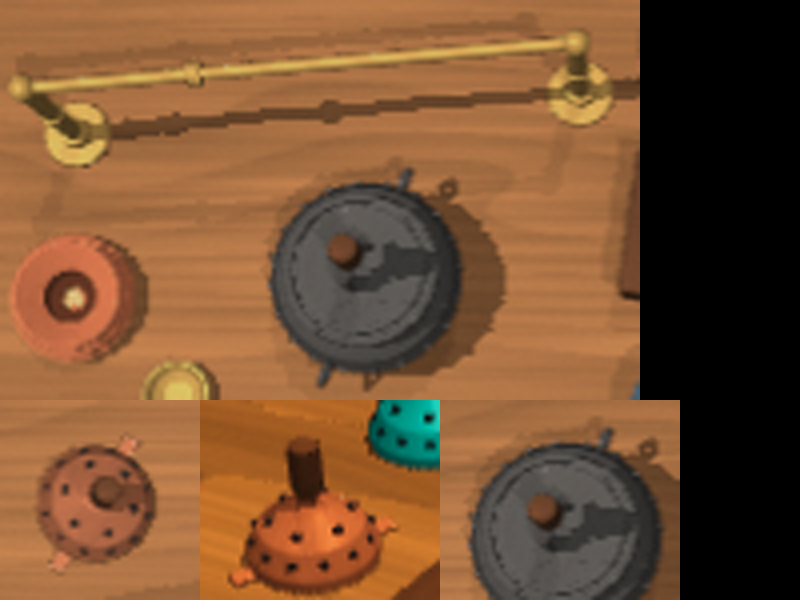

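Run:
```python
from h import *
WT=np.load("topW.npy",allow_pickle=True);WS=np.load("sceneW.npy",allow_pickle=True)
S=np.load("scene0.npz");T=np.load("top0.npz")
print("rail top",onz("top",[(304,215.25),(165,226.75),(208.25,223.25)],.165).round(4))
print("rail scene",onz("scene",[(308.3,251),(513.5,298.2),(443.3,282.3)],.165).round(4))
print("lugs top",onz("top",[(261.2,250),(241.2,298.7)],.0625).round(4))
print("tabs top",onz("top",[(387.5,265.5),(370,296.2)],.004).round(4), "scene",onz("scene",[(235+190/4,205+126/4),(235+40/4,205+178/4)],.004).round(4))
print("iron knob top",onz("top",[(246.2,267.5)],.202), "scene",onz("scene",[(290+396/3.333,195+74/3.333)],.202))
print("smoke knob",onz("top",[(381.2,277.5)],.088),"scene",onz("scene",[(261.2,215)],.088))
for n,W in(("top",WT),("scene",WS)):
    r=np.hypot(W[...,0]-.47,W[...,1]-.065)
    m=(r<.08)&(W[...,2]>.0965)&(W[...,2]<.104)&(r>.04); P=W[m][:,:2]
    c,R=circ(P); q=np.hypot(*(P-c).T); print(n,"lip",m.sum(),c,R,np.percentile(q,[5,50,95]))
    m=(r<.05)&(W[...,2]>.11)&(W[...,2]<.158)
    for z in (.115,.125,.135,.145,.155): 
        k=m&(abs(W[...,2]-z)<.005); print(z,k.sum(),W[k].mean(0).round(4) if k.any() else "", W[k].std(0).round(4) if k.any() else "")
m=(np.hypot(WS[...,0]-.47,WS[...,1]-.065)<.04)&(WS[...,2]>.11)&(WS[...,2]<.160)
for v,u in np.argwhere(m)[::3]: print(u,v,(WS[v,u]*1000).round(0),end=";")
```

```text
rail top [[ 0.6222 -0.0903  0.165 ]
 [ 0.588   0.3092  0.165 ]
 [ 0.5983  0.184   0.165 ]]
rail scene [[ 0.6228 -0.0847  0.165 ]
 [ 0.5873  0.3139  0.165 ]
 [ 0.5991  0.1878  0.165 ]]
lugs top [[0.5397 0.0403 0.0625]
 [0.3921 0.0971 0.0625]]
tabs top [[ 0.502  -0.3492  0.004 ]
 [ 0.406  -0.2927  0.004 ]] scene [[ 0.4115 -0.2807  0.004 ]
 [ 0.5045 -0.3399  0.004 ]]
iron knob top [[0.46507477 0.06674847 0.202     ]] scene [[0.47044961 0.07487544 0.202     ]]
smoke knob [[ 0.45320467 -0.31769874  0.088     ]] scene [[ 0.45225646 -0.31437624  0.088     ]]
top lip 312 [0.46869819 0.06749002] 0.04844987383054833 [0.04010393 0.04721541 0.05658462]
0.115 5 [0.4596 0.0725 0.1115] [0.0198 0.015  0.001 ]
0.125 3 [0.4521 0.0757 0.1239] [0.0019 0.0046 0.0031]
0.135 5 [0.4595 0.0735 0.1371] [0.0128 0.0056 0.0022]
0.145 22 [0.4658 0.0692 0.1455] [0.0116 0.0085 0.0025]
0.155 4 [0.4662 0.0657 0.152 ] [0.0064 0.007  0.001 ]
scene lip 451 [0.46835704 0.0710376 ] 0.04818901697781076 [0.03722086 0.04772485 0.05790361]
0.115 23 [0.456  0.0825 0.1153] [0.0026 0.0041 0.0029]
0.125 18 [0.4566 0.0832 0.1255] 
[... 813 characters left out ...]
402 241 [482.  69. 146.];405 241 [481.  75. 147.];411 241 [458.  82. 134.];414 241 [454.  88. 133.];401 242 [485.  68. 145.];404 242 [480.  73. 143.];411 242 [458.  83. 132.];398 243 [482.  61. 138.];401 243 [486.  68. 143.];409 243 [455.  78. 125.];412 243 [459.  85. 130.];399 244 [481.  63. 135.];402 244 [486.  71. 141.];410 244 [457.  81. 125.];413 244 [455.  87. 125.];400 245 [485.  66. 136.];403 245 [481.  72. 135.];410 245 [453.  80. 119.];413 245 [459.  88. 126.];401 246 [484.  69. 134.];409 246 [455.  79. 117.];412 246 [458.  86. 121.];402 247 [485.  71. 132.];410 247 [454.  81. 115.];413 247 [455.  88. 118.];411 248 [462.  85. 118.];410 249 [456.  82. 111.];413 249 [456.  89. 113.];
```

```bash
cat >> h.py <<'E'
def Rz(p):
    c,s=np.cos(p),np.sin(p);return np.array([[c,s,0],[s,-c,0],[0,0,-1.]])
RY=0.087; U=np.array([-np.sin(RY),np.cos(RY)]); V=np.array([np.cos(RY),np.sin(RY)])
COL=np.array([.5987,.186]); CEN=np.array([.4683,.0695]); SMK=np.array([.4535,-.316])
CY=-.367; SY=-.55; KY=-.54
def st():
    s=sense(); print("t",round(s["time_s"],2),"p",s["position"].round(4),"F",s["wrist_force"].round(2),"gap",round(s["finger_gap"],4),"gf",np.round(s["gripper_force"],1),"q",np.round(s["joint_pos"],2))
def snap(n,f):
    p,d=camera(n); np.savez(f+".npz",p=p,d=d); return p,d
E
python3 - <<'E'
from h import *
for psi in (-.3,0,.3,.8,1.2):
    r=[]
    for (x,y,z,a) in((*CEN,.194,psi),(*CEN,.30,psi),(*(COL-.11*U-.08*V),.24,psi+RY-KY),(*(COL-.11*U),.205,psi+RY-KY),(*COL,.21,psi+RY-KY)):
        q=inverse_kinematics([x,y,z],Rz(a)); r.append(None if q is None else np.round(q,2).tolist())
    print(psi,r)
psi=0.0
movep([*CEN,.29],Rz(psi)); st()
p,d=snap("top","top1");q,e=snap("scene","scene1")
cv2.imwrite("pics/c.png",np.hstack([cv2.resize(p[200:320,180:300,::-1],None,fx=3.3,fy=3.3),cv2.resize(q[180:300,340:460,::-1],None,fx=3.3,fy=3.3)]))
E
```

```text
-0.3 [[0.37, 0.29, -0.71, 2.04, 0.24, 0.9, -2.34], [0.52, 0.18, -0.85, 1.9, 0.15, 1.13, -2.25], [0.44, 0.36, -0.81, 1.86, 0.3, 1.05, -1.73], [0.32, 0.51, -0.71, 1.71, 0.38, 1.06, -1.76], [0.21, 0.57, -0.84, 1.67, 0.46, 1.11, -2.0]]
0 [[0.42, 0.3, -0.77, 2.03, 0.27, 0.91, -2.07], [0.54, 0.18, -0.86, 1.9, 0.15, 1.13, -1.95], [0.47, 0.37, -0.85, 1.85, 0.32, 1.06, -1.45], [0.34, 0.52, -0.75, 1.71, 0.4, 1.06, -1.48], [0.29, 0.63, -0.98, 1.67, 0.56, 1.16, -1.78]]
0.3 [[0.45, 0.32, -0.82, 2.03, 0.29, 0.91, -1.79], [0.56, 0.19, -0.89, 1.9, 0.16, 1.13, -1.66], [0.49, 0.38, -0.88, 1.85, 0.34, 1.06, -1.17], [0.36, 0.53, -0.78, 1.71, 0.42, 1.07, -1.19], [0.34, 0.67, -1.07, 1.66, 0.62, 1.19, -1.53]]
0.8 [[0.52, 0.34, -0.91, 2.03, 0.34, 0.93, -1.34], [0.59, 0.2, -0.93, 1.9, 0.17, 1.13, -1.18], [0.52, 0.39, -0.92, 1.85, 0.36, 1.07, -0.69], [0.36, 0.53, -0.78, 1.71, 0.42, 1.07, -0.69], [0.35, 0.69, -1.1, 1.66, 0.65, 1.21, -1.05]]
1.2 [[0.57, 0.36, -0.97, 2.03, 0.37, 0.94, -0.97], [0.62, 0.2, -0.97, 1.9, 0.18, 1.14, -0.79], [0.55, 0.41, -0.97, 1.85, 0.38, 1.08, -0.31], [0.37, 0.54, -0.8, 1.71, 0.43, 1.08, -0.31], [0.36, 0.69, -1.11, 1.66, 0.66, 1.21, -0.65]]
t 2.83 p [0.4686 0.0687 0.2899] F [-0.21 -0.22 -0.8 ] gap 0.0853 gf 0.0 q [ 0.53  0.19 -0.86  1.91  0.16  1.11 -1.96]
```

View pics/c.png

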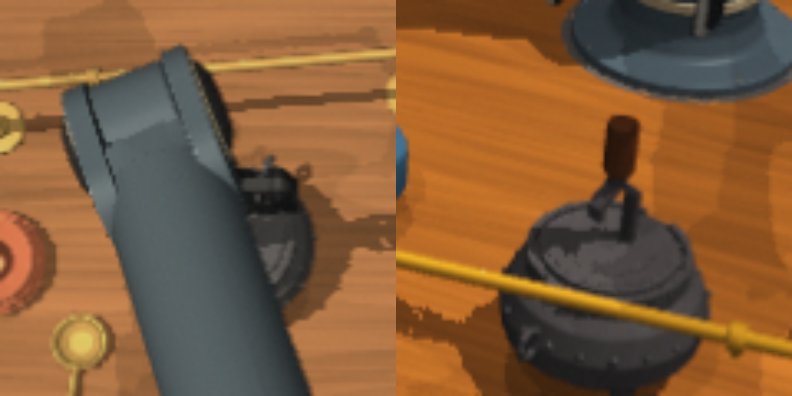

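The scene view shows the iron cover, with stem and tip visible and the gripper above it. The top view is blocked by the arm. Next I'll grip, lift and turn to the rail.

Run:
```python
from h import *
move_l([*CEN,.194],Rz(0),feed=.1); st()
command_gripper(0.0,60); st()
move_l([*CEN,.260],feed=.1); st()
A=RY-KY
P=COL-.115*U-.10*V
movep([*P,.262],Rz(A)); st()
q,e=snap("scene","scene2"); cv2.imwrite("pics/d.png",cv2.resize(q[170:320,300:500,::-1],None,fx=4,fy=4))
W=cloud("scene",e)
m=(np.hypot(W[...,0]-P[0],W[...,1]-P[1]-.002)<.035)&(W[...,2]>.173)&(W[...,2]<.222)
Q=W[m]; t=(Q[:,:2]-P)@np.c_[V,U]
for z in np.arange(.175,.222,.006):
    k=abs(Q[:,2]-z)<.003; print(round(z,3),k.sum(),(t[k]*1000).round(0).tolist()[:14])
```

```text
t 4.03 p [0.4688 0.0697 0.1946] F [ 0.03 -0.25 -0.03] gap 0.0854 gf 0.0 q [ 0.45  0.31 -0.81  2.03  0.29  0.91 -2.09]
t 4.64 p [0.4682 0.0696 0.1939] F [-0.58  0.55 -1.22] gap 0.0205 gf 58.8 q [ 0.45  0.31 -0.81  2.03  0.29  0.91 -2.09]
t 5.45 p [0.4678 0.0692 0.2594] F [-0.93 -0.6  -3.86] gap 0.0207 gf 58.7 q [ 0.51  0.23 -0.85  1.95  0.2   1.05 -2.  ]
t 6.05 p [0.5083 0.0627 0.2611] F [-0.76 -0.27 -2.2 ] gap 0.0204 gf 58.7 q [ 0.56  0.33 -0.94  1.87  0.3   1.09 -1.44]
0.175 10 [[-16.0, -5.0], [-15.0, 2.0], [-20.0, 7.0], [-15.0, -4.0], [-14.0, 0.0], [-15.0, 2.0], [-15.0, 4.0], [-14.0, 1.0], [-13.0, 3.0], [-15.0, 4.0]]
0.181 7 [[-18.0, 7.0], [-16.0, 4.0], [-17.0, 6.0], [-19.0, 7.0], [-14.0, 4.0], [-15.0, 6.0], [-12.0, 7.0]]
0.187 8 [[-19.0, 2.0], [-15.0, 5.0], [-18.0, 7.0], [-15.0, 3.0], [-18.0, 5.0], [-17.0, 7.0], [-14.0, 4.0], [-15.0, 6.0]]
0.193 8 [[-16.0, 2.0], [-17.0, 4.0], [-15.0, 3.0], [-15.0, 5.0], [-16.0, 7.0], [-16.0, 3.0], [-15.0, 5.0], [-13.0, 8.0]]
0.199 16 [[-20.0, 7.0], [-16.0, 4.0], [-15.0, 4.0], [-16.0, 6.0], [-12.0, 7.0], [16.0, -3.0], [11.0, 6.0], [12.0, -5.0], [17.0, -2.0], [14.0, -1.0], [16.0, 1.0], [16.0, 4.0], [16.0, 5.0], [10.0, 6.0]]
0.205 24 [[-20.0, 7.0], [-18.0, 5.0], [-19.0, 7.0], [-15.0, 4.0], [-15.0, 6.0], [-13.0, 7.0], [15.0, -5.0], [12.0, -4.0], [16.0, -1.0], [13.0, 0.0], [15.0, 3.0], [14.0, 7.0], [16.0, -5.0], [13.0, -4.0]]
0.211 26 [[-17.0, 7.0], [9.0, -6.0], [11.0, -5.0], [12.0, -3.0], [8.0, 1.0], [8.0, 7.0], [11.0, -5.0], [12.0, -2.0], [14.0, -0.0], [11.0, 1.0], [10.0, 3.0], [10.0, 5.0], [17.0, -3.0], [16.0, -1.0]]
0.217 25 [[-6.0, 7.0], [-5.0, 7.0], [3.0, -1.0], [3.0, 5.0], [-6.0, 7.0], [7.0, -4.0], [6.0, -0.0], [6.0, 2.0], [5.0, 4.0], [1.0, 7.0], [7.0, -4.0], [9.0, -2.0], [6.0, -0.0], [9.0, 2.0]]
```

View pics/d.png

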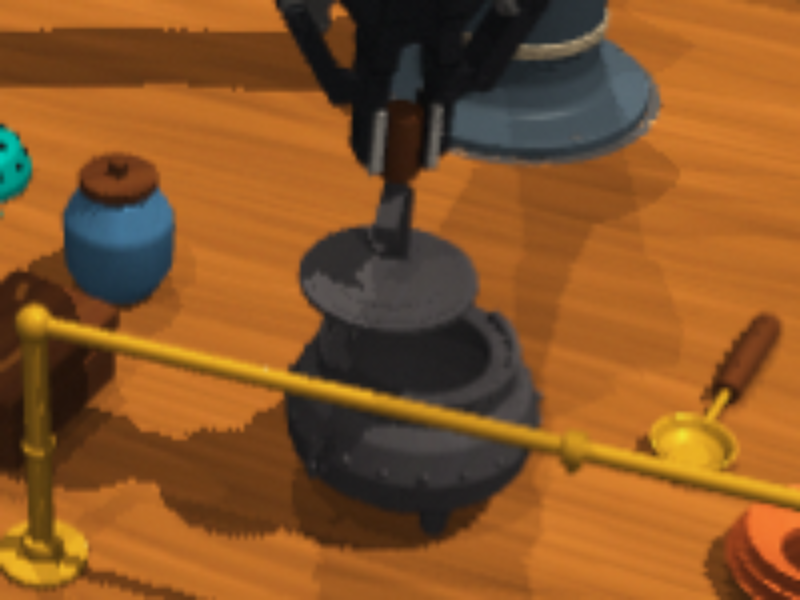

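The cover is held level with its crook open toward the rail: tip at +15 mm, stem at −16 mm. The rail's open stretch is clear. Next I'll hook it.

Run:
```python
from h import *
P=COL-.115*U
move_l([*(P-.10*V),.2435],feed=.1)
print(move_l([*P,.2435],feed=.08,until_force=6)); st()
p=sense()["position"]
print(move_l([p[0],p[1],.209],feed=.03,until_force=2.5)); st()
q,e=snap("scene","scene3"); cv2.imwrite("pics/e.png",cv2.resize(q[170:320,300:500,::-1],None,fx=4,fy=4))
```

```text
False
t 7.83 p [0.6082 0.0714 0.2436] F [-0.48  0.29 -3.52] gap 0.0204 gf 58.7 q [ 0.42  0.51 -0.86  1.67  0.42  1.15 -1.49]
True
t 8.72 p [0.6087 0.0714 0.2141] F [2.42 0.84 1.19] gap 0.0206 gf 59.5 q [ 0.41  0.54 -0.84  1.7   0.45  1.1  -1.51]
```

View pics/e.png

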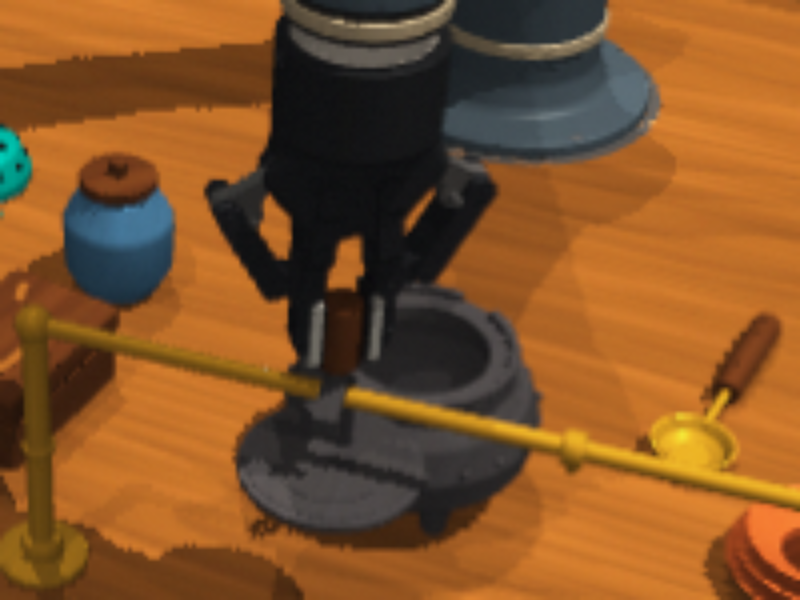

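Hooked: the crook is over the rail well short of the collar, at the predicted height. Next I'll slide it.

Run:
```python
from h import *
p=sense()["position"]+np.array([*(.001*V),.0007])
print(move_l(p,feed=.02)); st()
a=p+np.array([*(.085*U),0]); print(move_l(a,feed=.06,until_force=10)); st()
c=p+np.array([*(.118*U),0]); print(move_l(c,feed=.02,until_force=4)); st()
s=sense()["position"]; print("along from collar",(s[:2]-COL)@np.c_[V,U])
q,e=snap("scene","scene4"); cv2.imwrite("pics/f.png",cv2.resize(q[200:350,320:520,::-1],None,fx=4,fy=4))
```

```text
False
t 9.08 p [0.6092 0.0712 0.2142] F [ 0.79  0.48 -1.82] gap 0.0206 gf 59.0 q [ 0.41  0.55 -0.84  1.7   0.44  1.11 -1.51]
False
t 10.65 p [0.6025 0.1555 0.2147] F [-0.19 -0.14 -3.9 ] gap 0.0206 gf 59.0 q [ 0.26  0.56 -0.84  1.67  0.45  1.12 -1.65]
True
t 11.7 p [0.6003 0.1761 0.2139] F [ 1.57 -0.59  1.39] gap 0.0207 gf 59.3 q [ 0.23  0.57 -0.84  1.67  0.46  1.12 -1.68]
along from collar [ 0.00073547 -0.01001232]
```

View pics/f.png

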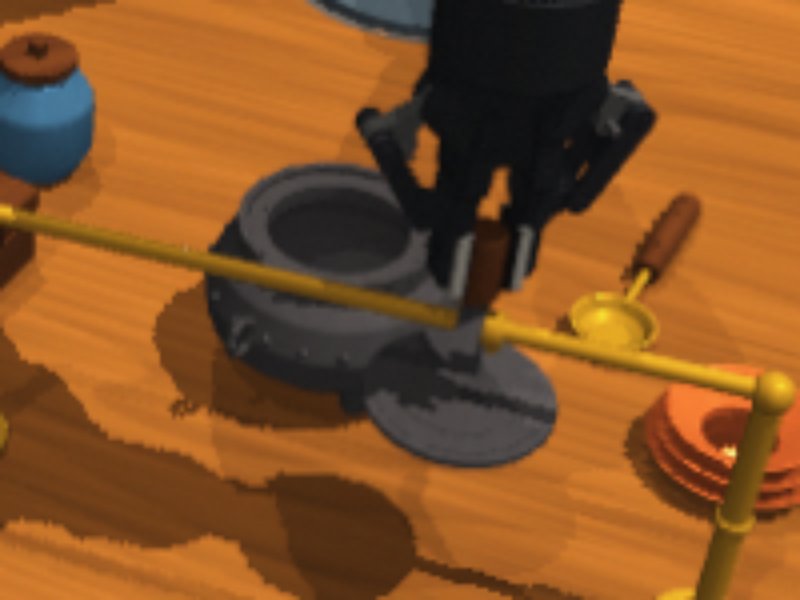

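The crook sits right beside the collar, at about (490,328) in the crop. The force that stopped the slide was vertical, so I'll confirm with a firm push along the rail.

Run:
```python
from h import *
p=sense()["position"]
move_l([p[0],p[1],p[2]+.001],feed=.02); sleep(.2); st()
p=sense()["position"]
print(move_l([*(p[:2]+.012*U),p[2]],feed=.015,until_force=4)); st()
s=sense()["position"]; print("along from collar",(s[:2]-COL)@np.c_[V,U])
```

```text
t 12.21 p [0.6002 0.1759 0.2144] F [-0.51  0.29 -3.08] gap 0.0205 gf 59.0 q [ 0.23  0.57 -0.84  1.66  0.46  1.13 -1.68]
True
t 12.56 p [0.6003 0.1763 0.2139] F [1.38 0.21 1.71] gap 0.0208 gf 59.1 q [ 0.22  0.57 -0.83  1.66  0.46  1.13 -1.68]
along from collar [ 0.00078762 -0.00982175]
```

Run:
```python
from h import *
p=sense()["position"]
move_l([p[0],p[1],.2165],feed=.02); sleep(.2); st()
p=sense()["position"]
print(move_l([*(p[:2]+.010*U),.2165],feed=.015,until_force=5)); st()
s=sense()["position"]; print("along from collar",(s[:2]-COL)@np.c_[V,U])
```

```text
t 13.11 p [0.6001 0.1761 0.2161] F [ 0.74 -0.2  -3.28] gap 0.0201 gf 59.0 q [ 0.22  0.57 -0.83  1.66  0.46  1.14 -1.68]
True
t 13.45 p [0.5997 0.1763 0.2151] F [-0.68 -0.6  -3.33] gap 0.0207 gf 59.0 q [ 0.22  0.57 -0.83  1.66  0.46  1.14 -1.69]
along from collar [ 0.00015919 -0.0097379 ]
```

Three stops came at the same place, about −10 mm from the measured collar centre, so the cover is at the collar. Next I'll seat it, let go and check.

Run:
```python
from h import *
p=sense()["position"]
move_l([p[0],p[1],.2138],feed=.02,until_force=4); st()
command_gripper(.085); sleep(.3); st()
move_l([p[0],p[1],.31],feed=.2)
movep([*SMK,.21],Rz(0)); st()
q,e=snap("scene","scene5");p,d=snap("top","top5")
cv2.imwrite("pics/g.png",np.vstack([np.hstack([cv2.resize(q[200:320,360:480,::-1],(400,400)),cv2.resize(p[205:325,190:310,::-1],(400,400))])]))
```

```text
t 13.7 p [0.6003 0.1766 0.2142] F [0.89 0.09 0.8 ] gap 0.0209 gf 59.2 q [ 0.22  0.57 -0.83  1.66  0.46  1.14 -1.69]
t 14.64 p [0.5997 0.1763 0.2138] F [-0.29  0.32 -0.04] gap 0.0849 gf 0.0 q [ 0.22  0.57 -0.83  1.66  0.46  1.14 -1.69]
t 17.17 p [ 0.4546 -0.3148  0.2103] F [-0.    0.62  0.6 ] gap 0.0851 gf 0.0 q [ 1.1   0.41 -0.73  1.85  0.32  1.   -1.33]
```

View pics/g.png

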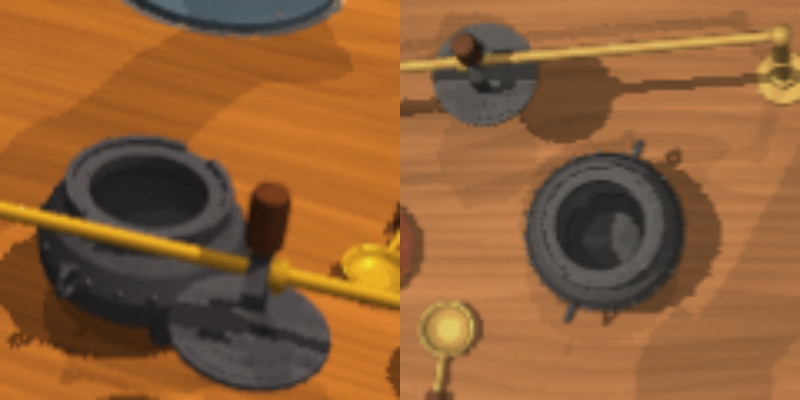

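The cover hangs level at the collar, with crook and collar adjacent at about (262–282,270) in the left crop. Now I'll refine the censer's centre and yaw from the open mouth and the lugs, then grip the smoke cover centred both ways.

Run:
```python
from h import *
C={}
for n in("top","scene"):
    D=np.load(n+"5.npz");W=cloud(n,D['d'])
    r=np.hypot(W[...,0]-CEN[0],W[...,1]-CEN[1])
    o=onz(n,np.stack(np.meshgrid(np.arange(640),np.arange(480)),-1).reshape(-1,2),.095).reshape(480,640,3)
    ro=np.hypot(o[...,0]-CEN[0],o[...,1]-CEN[1])
    h=((ro<.048)&(W[...,2]<.088)).astype(np.uint8)
    c=max(cv2.findContours(h,cv2.RETR_EXTERNAL,cv2.CHAIN_APPROX_NONE)[0],key=len).reshape(-1,2)
    P=o[c[:,1],c[:,0],:2]; cc,R=circ(P); print(n,"mouth",cc,R,np.hypot(*(P-cc).T).std())
    m=(r<.08)&(W[...,2]>.092)&(W[...,2]<.104); cl,Rl=circ(W[m][:,:2]); print(" rim",cl,Rl)
    C[n]=cc
    r=np.hypot(W[...,0]-cc[0],W[...,1]-cc[1]); m=(r>.077)&(r<.094)&(W[...,2]>.048)&(W[...,2]<.08)
    Q=W[m][:,:2]-cc; a=np.arctan2(Q[:,1],Q[:,0]); 
    for s in (0,1):
        k=(Q[:,0]>0)==(s==0); print(" lug",k.sum(),np.median(np.arctan(Q[k,1]/Q[k,0])) if k.any() else "")
    # lip gaps: lip radius ring, by angle height
    m=(r>.0515)&(r<.0555)&(W[...,2]>.085)&(W[...,2]<.104); Q=W[m]-np.r_[cc,0]; a=np.degrees(np.arctan2(Q[:,1],Q[:,0]))
    print(" lip z(mm)",[(int(t),round(1000*np.median(Q[abs(a-t)<6,2]),1) if (abs(a-t)<6).any() else None) for t in range(-180,180,12)])
```

```text
top mouth [0.46708328 0.06880002] 0.03852883543591407 0.0013955845644614202
 rim [0.46708184 0.06906641] 0.049197199053348094
 lug 10 -0.3823414565972262
 lug 11 -0.3634784813854119
 lip z(mm) [(-180, np.float64(94.7)), (-168, np.float64(101.0)), (-156, np.float64(98.0)), (-144, np.float64(99.5)), (-132, np.float64(97.6)), (-120, np.float64(96.5)), (-108, np.float64(97.6)), (-96, np.float64(98.4)), (-84, np.float64(97.1)), (-72, np.float64(98.8)), (-60, np.float64(100.2)), (-48, np.float64(95.6)), (-36, np.float64(95.6)), (-24, np.float64(95.9)), (-12, np.float64(94.7)), (0, np.float64(93.9)), (12, np.float64(100.1)), (24, np.float64(98.1)), (36, np.float64(97.0)), (48, np.float64(98.3)), (60, np.float64(97.3)), (72, np.float64(96.9)), (84, np.float64(99.3)), (96, np.float64(100.8)), (108, np.float64(99.8)), (120, np.float64(98.8)), (132, np.float64(98.8)), (144, np.float64(94.5)), (156, np.float64(94.4)), (168, np.float64(98.3))]
scene mouth [0.47260576 0.07560685] 0.03579413152715941 0.001901081383738762
 rim [0.46812741 0.07457512] 0.049251967084578345
 lug 26 -0.3942817058236722
 lug 1 -0.34059912749123256
 lip z(mm) [(-180, np.float64(95.9)), (-168, np.float64(95.9)), (-156, np.float64(93.1)), (-144, np.float64(93.9)), (-132, np.float64(95.0)), (-120, np.float64(98.6)), (-108, np.float64(94.7)), (-96, np.float64(96.0)), (-84, np.float64(97.6)), (-72, np.float64(98.5)), (-60, np.float64(98.3)), (-48, np.float64(94.0)), (-36, np.float64(96.1)), (-24, None), (-12, np.float64(85.1)), (0, np.float64(85.5)), (12, np.float64(87.7)), (24, None), (36, np.float64(97.6)), (48, np.float64(97.2)), (60, np.float64(90.8)), (72, np.float64(94.2)), (84, np.float64(94.8)), (96, np.float64(96.9)), (108, np.float64(98.9)), (120, np.float64(98.8)), (132, np.float64(95.6)), (144, np.float64(95.7)), (156, np.float64(95.0)), (168, np.float64(94.9))]
```

Run:
```python
from h import *
move_l([*SMK,.080],feed=.12)
command_gripper(0.,20); st(); command_gripper(.06)
move_l([*SMK,.080],Rz(1.57),feed=.12) if 0 else movep([*SMK,.080],Rz(1.2))
st(); command_gripper(0.,50); st()
```

```text
t 19.09 p [ 0.4535 -0.316   0.0802] F [-0.42  0.45  1.66] gap 0.0214 gf 21.3 q [ 1.01  0.58 -0.63  1.95  0.48  0.77 -1.47]
t 20.5 p [ 0.4534 -0.3161  0.0799] F [-0.1   0.18 -0.05] gap 0.0601 gf 0.0 q [ 1.2   0.68 -0.92  1.94  0.71  0.88 -0.46]
t 20.93 p [ 0.4539 -0.316   0.0803] F [ 0.46 -0.94  2.55] gap 0.0202 gf 48.9 q [ 1.2   0.68 -0.92  1.94  0.71  0.88 -0.46]
```

Run:
```python
from h import *
move_l([*SMK,.27],feed=.15); st()
c=np.array([.4677,.0712])
movep([*c,.27],Rz(1.2+.175)); move_l([*c,.225],feed=.1); sleep(.2); st()
q,e=snap("scene","scene6");p,d=snap("top","top6")
cv2.imwrite("pics/i.png",np.hstack([cv2.resize(q[200:300,350:450,::-1],(500,500),interpolation=cv2.INTER_CUBIC),cv2.resize(p[230:330,210:270,::-1],(300,500))]))
```

```text
t 22.35 p [ 0.4529 -0.3159  0.269 ] F [ 0.04  0.01 -1.57] gap 0.0209 gf 48.9 q [ 1.36  0.47 -1.11  1.77  0.46  1.19 -0.26]
t 24.59 p [0.4681 0.0714 0.2256] F [ 0.16 -0.19 -1.67] gap 0.0205 gf 48.9 q [ 0.75  0.43 -1.24  1.99  0.47  1.06 -0.89]
```

View pics/i.png

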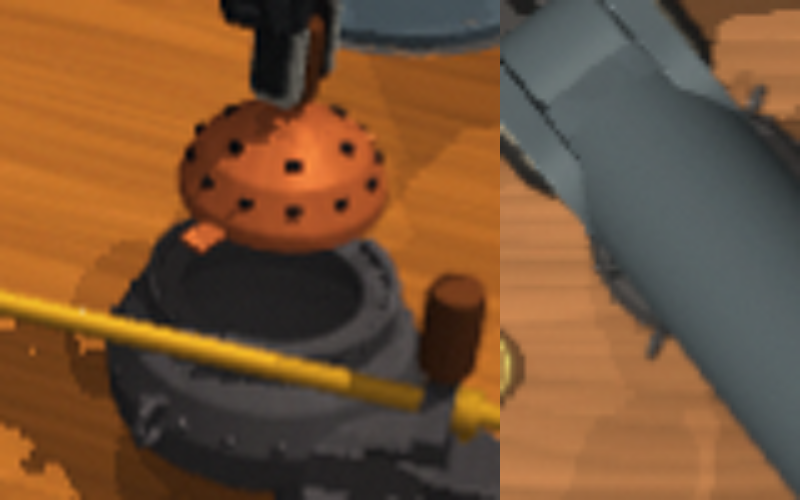

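The pierced cover is held level over the open censer. Its near tab is at about (391,248) in scene pixels, roughly over the notch side. I'll measure dome and lip in the same camera so calibration errors cancel.

Run:
```python
from h import *
from scipy.optimize import least_squares
D=np.load("scene6.npz");p=D['p'];W=cloud("scene",D['d']);s=sense();t=s["position"];print(t)
hsv=cv2.cvtColor(p,cv2.COLOR_RGB2HSV)
m=(np.hypot(W[...,0]-t[0],W[...,1]-t[1])<.07)&(W[...,2]>.135)&(W[...,2]<.195)
m[:,440:]=False
# base circle: front lower silhouette of the dome region at z=.145
g=m.astype(np.uint8); 
lo=[(u,np.flatnonzero(g[:,u]).max()+.5) for u in range(640) if g[:,u].any()]
lo=[(u,v) for u,v in lo if u>396]; 
P=onz("scene",lo,.145)[:,:2]
f=lambda R:(lambda c:np.hypot(P[:,0]-c[0],P[:,1]-c[1])-R)
def fit(P,R,front):
    r=least_squares(lambda c:np.hypot(P[:,0]-c[0],P[:,1]-c[1])-R,t[:2],loss="soft_l1",f_scale=.001);return r.x,np.abs(r.fun).mean()
cam=camera_params("scene")["position"][:2]
k=((P-t[:2])@((cam-t[:2])/np.linalg.norm(cam-t[:2])))>.01
print("dome base",fit(P[k],.045,1),k.sum(), "tcp",t[:2])
for z in(.15,.155,.16):
    q=W[m&(abs(W[...,2]-z)<.003)][:,:2]; print(z,circ(q))
# tab
x=np.array([(391,247.6),(389,249)]);T=onz("scene",x,.147)[:,:2]; print("tab",T)
# censer lip in scene5: near mouth edge and outer edge by gradient of depth: points at far lip outer silhouette
D5=np.load("scene5.npz");W5=cloud("scene",D5['d'])
c=np.array([.468,.0745]);o=onz("scene",np.stack(np.meshgrid(np.arange(640),np.arange(480)),-1).reshape(-1,2),.099).reshape(480,640,3)[...,:2]
# far silhouette: table/belly behind -> along image columns, topmost pixel with z>.09 = lip outer edge (z .099,R .056)
g=(W5[...,2]>.085)&(np.hypot(W5[...,0]-c[0],W5[...,1]-c[1])<.07)
up=[(u,np.flatnonzero(g[:,u]).min()-.5) for u in range(640) if g[:,u].any()]
P=onz("scene",up,.099)[:,:2]; k=((P-c)@((cam-c)/np.linalg.norm(cam-c)))<-.01
print("lip far",fit(P[k],.056,0),k.sum())
# near mouth edge z=.095,R=.040: lowest pixel of hole
ro=np.hypot(*(o-c).transpose(2,0,1)); h=(ro<.05)&(W5[...,2]<.085)
lo=[(u,np.flatnonzero(h[:,u]).max()+.5) for u in range(640) if h[:,u].any()]
P=onz("scene",lo,.095)[:,:2]; k=((P-c)@((cam-c)/np.linalg.norm(cam-c)))>.01
print("mouth near",fit(P[k],.040,0),k.sum())
```

```text
[0.46793678 0.07124566 0.22542643]
dome base (array([0.4660979 , 0.07245425]), np.float64(0.0008000031941292993)) 29 tcp [0.46793678 0.07124566]
0.15 (array([0.4659686 , 0.06783954]), np.float64(0.049037807789215314))
0.155 (array([0.46749554, 0.07253073]), np.float64(0.04354595026509981))
0.16 (array([0.46776697, 0.07277543]), np.float64(0.041212321431206275))
tab [[0.51622281 0.05600712]
 [0.52267185 0.05387711]]
lip far (array([0.46841246, 0.07332637]), np.float64(0.0013902928190129835)) 49
mouth near (array([0.4688588 , 0.07441474]), np.float64(0.0007619542011014507)) 35
```

Run:
```python
from h import *
c=np.array([.469,.0725])
move_l([*c,.21],Rz(1.335),feed=.05); move_l([*c,.190],feed=.03); sleep(.5); st()
q,e=snap("scene","scene7")
cv2.imwrite("pics/j.png",cv2.resize(q[200:300,350:480,::-1],(780,600),interpolation=cv2.INTER_CUBIC))
W=cloud("scene",e)
m=(np.hypot(W[...,0]-c[0],W[...,1]-c[1])<.06)&(W[...,2]>.115)&(W[...,2]<.13); print(circ(W[m][:,:2]))
```

```text
t 26.46 p [0.469  0.0725 0.19  ] F [-0.23  0.15 -1.11] gap 0.0205 gf 48.9 q [ 0.69  0.47 -1.17  2.02  0.52  0.99 -0.98]
(array([0.46947747, 0.07434245]), np.float64(0.04106282064924455))
```

View pics/j.png

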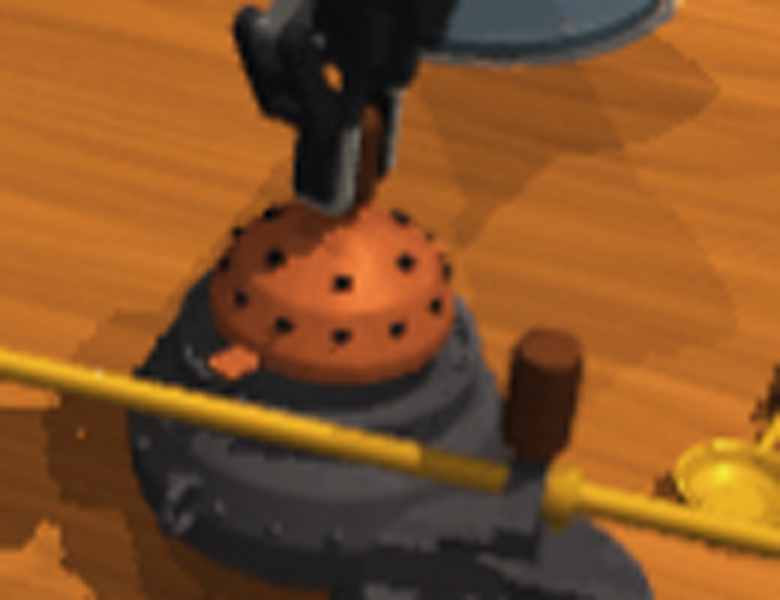

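The cover is level and clear of the lip. Its near tab is at about (389,260) scene pixels, in line with the lug at (380,281), and the iron cover hangs at the collar. I'll do one quick yaw check before handing in.

Run:
```python
from h import *
b=np.array([.4695,.0743])  # dome centre as the scene camera sees it
p=np.load("scene7.npz")['p'];hsv=cv2.cvtColor(p,cv2.COLOR_RGB2HSV)
v,u=np.nonzero((hsv[...,0]<14)&(hsv[...,1]>110)&(hsv[...,2]>90))
T=onz("scene",np.c_[u,v],.112)[:,:2]-b; r=np.hypot(*T.T); a=np.arctan2(T[:,1],T[:,0])
k=(r>.0475)&(r<.064)&(abs(a+.35)<.35); print("tab yaw",k.sum(),a[k].mean(),T[k].mean(0))
W=np.load("scene5.npz");W=cloud("scene",W['d']); c=np.array([.4685,.074])
Q=W[...,:2]-c; r=np.hypot(Q[...,0],Q[...,1]); m=(r>.078)&(r<.094)&(W[...,2]>.048)&(W[...,2]<.08)&(Q[...,0]>0)
print("lug yaw",np.median(np.arctan2(Q[m][:,1],Q[m][:,0])))
```

```text
tab yaw 24 -0.4348915026780131 [ 0.04788333 -0.0222671 ]
lug yaw -0.35827239307624914
```

Run:
```python
from h import *
for f,z,b in(("scene6",.147,(.467,.0725)),("scene7",.112,(.468,.0738)),("scene0",.002,(.4525,-.3145))):
    p=np.load(f+".npz")['p'];hsv=cv2.cvtColor(p,cv2.COLOR_RGB2HSV)
    v,u=np.nonzero((hsv[...,0]<14)&(hsv[...,1]>110)&(hsv[...,2]>(160 if f!="scene0" else 190)))
    T=onz("scene",np.c_[u,v],z)[:,:2]-b; r=np.hypot(*T.T); a=np.arctan2(T[:,1],T[:,0])
    k=(r>.050)&(r<.064)&(abs(a+.4)<.4)
    print(f,k.sum(),a[k].mean().round(3),np.c_[u,v][k].mean(0).round(1),T[k].mean(0).round(4))
print(onz("scene",[(388.8,260.2)],.112)[:,:2]-(.468,.0738))
```

```text
scene6 13 -0.378 [389.4 247.4] [ 0.05   -0.0198]
scene7 14 -0.416 [387.6 260.5] [ 0.05   -0.0221]
scene0 12 -0.583 [244.7 248.4] [ 0.0463 -0.0306]
[[ 0.04795881 -0.02016815]]
```

Run:
```python
from h import *
move_l([.469,.0725,.190],Rz(1.365),feed=.03); sleep(.6); st()
print(finish_job())
```

```text
t 27.36 p [0.469  0.0725 0.19  ] F [-0.55  0.41 -1.82] gap 0.0204 gf 48.9 q [ 0.7   0.47 -1.18  2.02  0.52  1.   -0.96]
the job is handed in; nothing more can be done
None
```

I handed the job in at about 27 s; no verdict came back. By my measurements the iron cover hangs level by its crook against the collar, and the copper smoke cover is held still about 1 cm above the censer's lip, centred, with its tabs over the notches to within about 0.05 rad.

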